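Tools back to their shadow pads

ROBOT

A 6-joint arm with a two-finger parallel gripper is mounted at the origin on the work surface; the furniture and walls round the work are solid. World frame = base frame: x ahead of the robot, y to its left, z up, the work surface at z = 0. Lengths are in m, angles in rad, forces in N, time in s.
With the tool pointing down it reaches from about 0.35 to 0.875 m from the base axis. Payload 4.2 kg.
Tool frame: the origin (TCP) lies midway between the tips of the shut fingers; the grasp point (between the pads) lies 19 mm behind it; z points along the fingers, y is the direction in which the jaws open and shut (so a half turn about z gives the same grasp; the last joint's range is limited). The gripper opens to 85 mm and grips with 20 to 120 N. Pads are 22 mm wide; open, the fingers measure 114 mm over their backs; the gripper's body (76 mm by 85 mm) begins 54 mm behind the grasp point. The pads swing forward as they close: fully open they stand 13 mm farther back than shut.
Start: joints at [1.53, 0.385, 0.008, 0, -1.194, -0.259], TCP at [0.185, 0.597, 0.231] pointing down, gripper open.
Joint ranges: [-3.14, 3.14], [-1.21, 2.06], [-1.07, 1.41], [-3.16, 2.05], [-2.99, -0.16], [-3.1, 3.1]. Speed limits (rad/s): [2.79, 2.79, 3.14, 3.14, 3.14, 3.14].

INTERFACE

Orientations are given as a 3x3 rotation matrix whose columns are the frame's x, y, z axes.
In Python, from cell import robot, vision, order gives the robot as it stands.
- The arm moves only by the shell command python3 -m pendant 'ROWS' [OPENING] [FORCE]. ROWS is text: rows parted by semicolons, each of 4 numbers parted by spaces: the shift along the tool's x, y, z in mm, then the turn about the tool's z in rad. A call has 1 to 20 rows; each row shifts and turns the commanded pose from where the row before left it, along the tool's axes as they then stand; what a row does not reach is not made up. A row lasts 1/8 s, in which the tool goes at most 62.5 mm and 10.7 degrees, less where a joint would pass 70% of its speed; a pose out of reach is approached as far as the arm can. A call with a gripper value outside its range is refused whole. OPENING is the closure, from 0 (fully open) to 1 (shut), set as the call begins (- or left out, the last holds). The fingers move at their own pace and stop on an object; FORCE is the grip in N (left out, the last holds). Time passes only in rows, so rows that do not move let the fingers close. It gives the time, the measured TCP pose, the force and the opening at its end, in the units of the state.
- robot.observe(): the state, without advancing time (a new reading comes with each control period).
- vision.snapshot(name): name is "side" or "top" or "wrist"; returns the picture (480x640x3 uint8, red, green, blue); there is no depth.
- vision.camera_model(name): a dict with "fov_y" (degrees; the focal length in pixels is half the picture's height over the tangent of half this angle, whatever the lens; pixels are square), "cx", "cy" (the principal point, pixels), "dist_coeffs" ([k1, k2, p1, p2, k3] as OpenCV has them; the pictures are not rectified), "R" (3x3) and "t" (3): a world point X has camera coordinates R X + t; the wrist camera has in their place "hand_eye" (4x4, takes a point from camera to tool coordinates, whose origin is the TCP and whose axes are the flange's). Camera axes: x right, y down, z forward; pixel columns grow to the right and rows downward; lengths in m; the calibration is good to about 2 mm. A picture is of the moment at which its call begins: read the wrist's pose just before it. camera_model takes no time and is no camera call.
- order.hand_in(): hands the job in, once; it reports no verdict.
The state is a dict: "t": time; "joint_positions": joint angles; "dq": joint speeds; "tau": joint torques, N m; "eef_pos": TCP position; "eef_rot": TCP orientation; "ft_force": force on the tool from outside, world axes, zero at the start; "torque": the same for the moment, N m; "finger_gap": finger opening in m.
Only numpy, scipy, OpenCV 4.12 (cv2) and the standard library are available. Lean on these libraries where they do the work, as an engineer would, in place of code of your own. Each camera call takes 0.05 s, during which the arm holds its last target.

TASK

Tidy the bench: put the V block, the tape measure, the pocket lamp and the black hex key each on the black pad that shows its yellow silhouette, lying as it lies now but turned to match and cover that silhouette, with the same end the same way (the V block may go either way round). Leave the square steel coupon and the pink gas cup where they are.

Things in the scene. Friction and masses are not known exactly. Their poses are not given: they have to be found in the camera images.
- v_block: Grey ground-steel V block, 60 x 40 x 34 mm, standing on the table with its V groove up; origin at the centre of its underside. The groove runs along its x (60 mm); z up. Grasp across its y (40 mm) at mid-length. About 0.4 kg.
- tape: Yellow and black tape measure standing on its edge, 32 x 82 x 60 mm; origin at the centre of the underside of this whole outline; z up. The case is 32 mm wide (x), spans y = -25 to +41 mm and is 52 to 60 mm high; the low hook end of the blade sticks out to y = -42 mm, 9 mm high. Grasp the case across x, about y = +8 mm.
- lamp: Dark grey pocket lamp (flashlight) lying on its side (it rests about 3 degrees off level), 31 x 104 x 31 mm; origin on the underside at the centre of its outline; long axis y, z up. The thick head (31 mm) is at y = -52 to -18 mm; the barrel (24 mm wide, from 4 to 27 mm high) runs from y = -17 to +53 mm. Grasp the barrel across x near y = 0.
- key: Black L-shaped hex key lying flat, 34 x 114 x 9 mm, 0.04 kg; origin on the underside at the centre of its outline rectangle; z up. The long leg (8 mm wide, 9 mm high) runs along y at x = -13 mm, from y = -57 to +57 mm; the short leg runs from its +y end (at y = +53 mm) towards +x to x = +17 mm. Grasp the long leg across x near y = +5 mm with the fingertips about 5 mm above the table.
- mark_v_block (a point): Fixed flat black rubber pad, 70 x 130 x 5 mm (pad x by pad y), top 5 mm above the table, with a bright yellow silhouette of the V block: a 64 x 44 mm rectangle with a thin dark line along the groove. The point lies on the pad's top at its centre, where the block's origin belongs; the block's x (groove) goes along this x, either way round.
- mark_tape (a point): Fixed flat black rubber pad, 70 x 130 x 5 mm (pad x by pad y), top 5 mm above the table, with a bright yellow silhouette of the tape measure: a 38 mm wide case with a shorter, narrower tongue (26 mm) at the -y end for the blade hook. The point lies on the pad's top under the tip of the blade hook, 42 mm in -y from the pad's centre; the tape's origin belongs at the pad's centre, i.e. at (0, +42 mm) in this frame, with its axes along these.
- mark_lamp (a point): Fixed flat black rubber pad, 70 x 130 x 5 mm (pad x by pad y), top 5 mm above the table, with a bright yellow silhouette of the lamp: a 36 mm square for the head and a 28 mm wide strip for the barrel. The point lies on the pad's top under the middle of the lamp's head, 35 mm in -y from the pad's centre; the lamp's origin belongs at the pad's centre, i.e. at (0, +35 mm) in this frame, with its axes along these.
- mark_key (a point): Fixed flat black rubber pad, 70 x 130 x 5 mm (pad x by pad y), top 5 mm above the table, with a bright yellow silhouette of the hex key: an L of 13 mm wide strips. The point lies on the pad's top at the L's corner, (-13, +53) mm from the pad's centre; the key's origin belongs at the pad's centre, i.e. at (+13, -53) mm in this frame, with its axes along these.
- coupon: Bystander: loose square steel coupon, 50 x 50 x 9 mm, flat on the table; origin at the centre of its underside. Not to be moved.
- gas_cup: Bystander: loose small pink ceramic gas cup lying on its side, 17 x 47 x 17 mm, long axis y; origin at the centre of its underside. Not to be moved.

How it is judged:
At the end, for the whole second after the job is handed in: Each tool lies released, still and upright (0.2 rad) on its own pad, underside 2 to 12 mm above the table, turned to its silhouette within 0.22 rad, right end first (V block either way), its matching point within 15 mm of the mark along the tool's x and y. Coupon and gas cup moved under 30 mm (x of mark_v_block in the frame of v_block between -0.015 and 0.015 m and y of mark_v_block in the frame of v_block between -0.015 and 0.015 m and angle between the y axis of v_block and the y axis of mark_v_block, either way round below 0.22 rad and angle between each of v_block, tape, lamp, key's own z axis and vertical below 0.2 rad and height (world z) of v_block between 0.002 and 0.012 m and linear speed of each of v_block, tape, lamp, key below 0.02 m/s and x of mark_tape in the frame of tape between -0.015 and 0.015 m and y of mark_tape in the frame of tape between -0.057 and -0.027 m and angle between the y axis of tape and the y axis of mark_tape, either way round below 0.22 rad and height (world z) of tape between 0.002 and 0.012 m and x of mark_lamp in the frame of lamp between -0.015 and 0.015 m and y of mark_lamp in the frame of lamp between -0.05 and -0.02 m and angle between the y axis of lamp and the y axis of mark_lamp, either way round below 0.22 rad and height (world z) of lamp between 0.002 and 0.012 m and x of mark_key in the frame of key between -0.028 and 0.002 m and y of mark_key in the frame of key between 0.038 and 0.068 m and angle between the y axis of key and the y axis of mark_key, either way round below 0.22 rad and height (world z) of key between 0.002 and 0.012 m); the robot touches nothing.
It fails at once if the square coupon or the gas cup is shifted by more than 30 mm (distance of any of coupon, gas_cup from where it was at the start of the episode above 0.03 m).
It also fails if it takes over 112 s, if anything falls off the work surface, if the arm or the gripper's body presses on something with over 40 N, if the wrist force passes 120 N, or if a joint passes its speed limit or range.

## Working session

There is one attempt and no reset: what is moved stays moved. The work goes in short steps, Python scripts to look and compute and a shell command to move; the robot and the scene stay as the last step left them, time stands still between calls to the robot, and variables do not carry over. Pictures are saved under pics/ and viewed, and the job is handed in when it is done.

```bash
mkdir -p pics; ls; python3 - <<'E'
from cell import robot,vision,order
import cv2,json
print(robot.observe())
for n in("top","side","wrist"):
    im=vision.snapshot(n); cv2.imwrite(f"pics/{n}0.png",im[:,:,::-1]); print(n,vision.camera_model(n))
E
```

```text
pics
{'t': 0.0, 'joint_positions': array([ 1.52965257e+00,  3.85568995e-01,  6.58975267e-03, -4.77787242e-04,
       -1.19398570e+00, -2.58573962e-01]), 'dq': array([ 0.00093117, -0.00119101, -0.00044908, -0.00077202, -0.00019652,
        0.00012541]), 'tau': array([ 4.20425977e-04, -3.92293060e+01,  1.88402778e+01,  4.18613210e+00,
       -4.64683020e-03,  7.29933021e-06]), 'eef_pos': array([0.18436193, 0.59656929, 0.2302031 ]), 'eef_rot': array([[ 9.55367840e-01, -2.95418359e-01, -5.33089270e-04],
       [-2.95418814e-01, -9.55365432e-01, -2.14846665e-03],
       [ 1.25401431e-04,  2.21006054e-03, -9.99997550e-01]]), 'ft_force': array([-0.0009805 , -0.61508018,  0.0315005 ]), 'torque': array([-0.00290967, -0.04743776, -0.02809657]), 'finger_gap': 0.08564321536815585}
top {'fov_y': 56.91138145654273, 'cx': 324.0618252580337, 'cy': 237.57952523893863, 'dist_coeffs': array([-0.02896531,  0.        ,  0.        ,  0.        ,  0.        ]), 'R': array([[ 0.02391126, -0.99943393,  0.02366581],
       [-0.99656581, -0.0257065 , -0.07871318],
       [ 0.07927699, -0.02170241, -0.99661636]
[... 257 characters left out ...]
3293,  0.00484051],
       [-0.28934596, -0.58408866, -0.75836624],
       [ 0.34328287,  0.67623935, -0.65181072]]), 't': array([-0.34550343,  0.18859468,  0.75659413])}
wrist {'fov_y': 67.17121675207834, 'cx': 316.34414179594967, 'cy': 234.50727554641503, 'dist_coeffs': array([-0.00851265,  0.        ,  0.        ,  0.        ,  0.        ]), 'hand_eye': array([[-5.66592326e-04, -9.52167171e-01, -3.05577090e-01,
         7.81049870e-02],
       [ 9.99999831e-01, -5.79318894e-04, -4.90344286e-05,
        -7.31780986e-04],
       [-1.30337609e-04, -3.05577066e-01,  9.52167338e-01,
        -1.42880076e-01],
       [ 0.00000000e+00,  0.00000000e+00,  0.00000000e+00,
         1.00000000e+00]])}
```

View pics/top0.png

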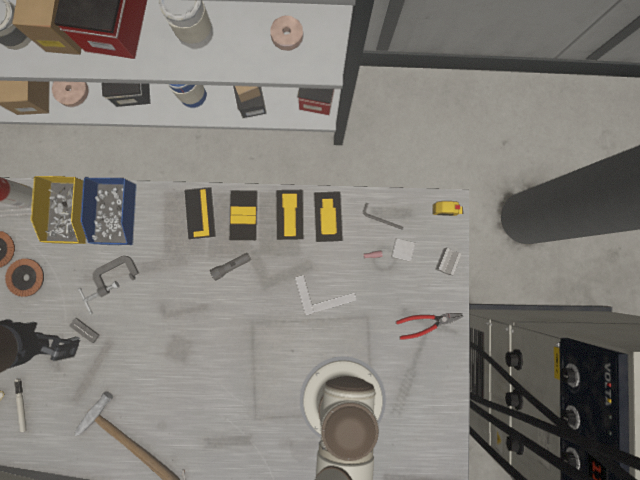

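View pics/side0.png

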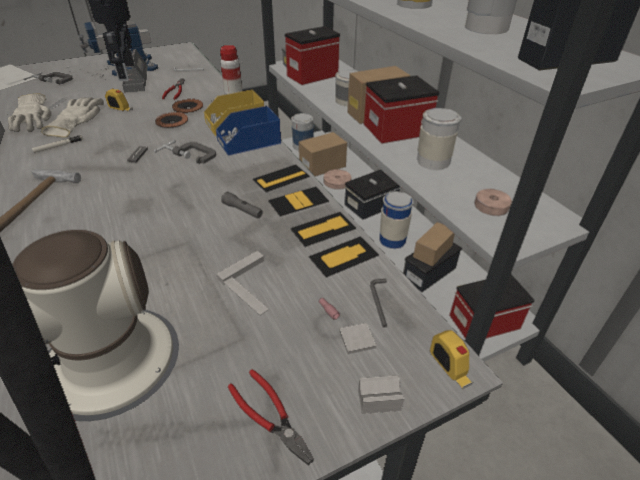

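View pics/wrist0.png

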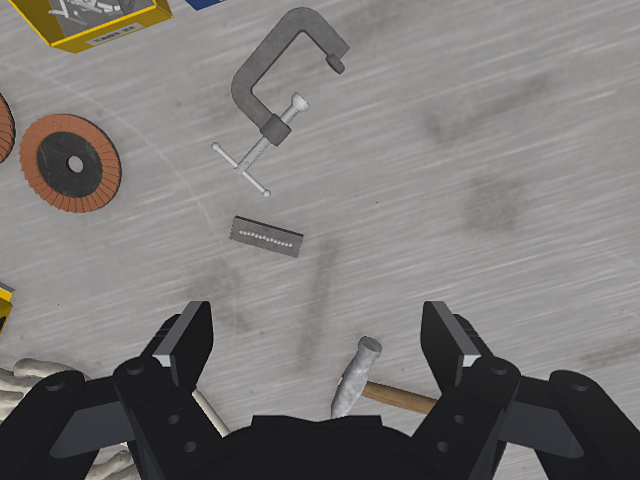

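```bash
cat > h.py <<'E'
import numpy as np,cv2
from cell import robot,vision
from scipy.spatial.transform import Rotation
def K(m):
    f=240/np.tan(np.radians(m["fov_y"])/2); return np.array([[f,0,m["cx"]],[0,f,m["cy"]],[0,0,1]])
def pose(name,st=None):
    m=vision.camera_model(name)
    if name=="wrist":
        st=st or robot.observe(); T=np.eye(4);T[:3,:3]=st["eef_rot"];T[:3,3]=st["eef_pos"]
        C=np.linalg.inv(T@m["hand_eye"]); return m,C[:3,:3],C[:3,3]
    return m,m["R"],m["t"]
def w(name,px,z,st=None):
    """pixels -> world xy at heights z"""
    m,R,t=pose(name,st); px=np.array(px,float).reshape(-1,1,2)
    n=cv2.undistortPoints(px,K(m),m["dist_coeffs"]).reshape(-1,2)
    z=np.broadcast_to(z,len(n)); c=-R.T@t; out=[]
    for (u,v),zz in zip(n,z):
        d=R.T@np.array([u,v,1]); out.append(c+d*(zz-c[2])/d[2])
    return np.array(out)
def p(name,X,st=None):
    m,R,t=pose(name,st)
    return cv2.projectPoints(np.array(X,float).reshape(-1,3),cv2.Rodrigues(R)[0],t,K(m),m["dist_coeffs"])[0].reshape(-1,2)
E
python3 - <<'E'
import cv2,numpy as np
im=cv2.imread("pics/top0.png")
for k,(x0,y0,x1,y1) in enumerate([(170,180,350,290),(340,180,480,290)]):
    cv2.imwrite(f"pics/c{k}.png",cv2.resize(im[y0:y1,x0:x1],None,fx=4.4,fy=4.4,interpolation=cv2.INTER_CUBIC))
from h import *
# yellow silhouettes
hsv=cv2.cvtColor(im,cv2.COLOR_BGR2HSV); m=cv2.inRange(hsv,(20,150,110),(35,255,255))
n,l,s,c=cv2.connectedComponentsWithStats(m)
for i in range(1,n):
    if s[i,4]>40: print(i,s[i],c[i],w("top",[c[i]],0.005)[0])
px=[(405,221),(448,262),(373,254),(403,250),(451,209),(230,266)]
print(w("top",px,[0.005,.034,.008,.009,.06,.015]))
E
```

```text
1 [40 41 24  6 66] [50.96969697 43.25757576] [0.91639897 0.80165665 0.005     ]
2 [ 31 177   5  47  53] [ 33.1509434  200.05660377] [0.48994124 0.81340281 0.005     ]
3 [ 39 176  37  45 221] [ 62.17647059 184.16289593] [0.53355493 0.74045349 0.005     ]
4 [193 189  16  48 304] [203.13486842 216.23355263] [0.45896853 0.36935849 0.005     ]
5 [282 194  15  42 540] [289.31666667 213.50740741] [0.47197618 0.14695239 0.005     ]
6 [320 199  17  35 488] [327.92418033 217.03688525] [0.4654444  0.04657072 0.005     ]
7 [435 202  27  13 262] [447.38931298 207.63740458] [ 0.49884283 -0.26649491  0.005     ]
8 [230 206  26  18 437] [242.64988558 214.89244851] [0.46514536 0.26750748 0.005     ]
15 [ 38 235  41   8  66] [ 55.93939394 240.96969697] [0.38509716 0.74591915 0.005     ]
[[ 0.46049953 -0.15478868  0.005     ]
 [ 0.35542838 -0.25948942  0.034     ]
 [ 0.37219984 -0.07191541  0.008     ]
 [ 0.38441525 -0.14947096  0.009     ]
 [ 0.48709386 -0.258922    0.06      ]
 [ 0.33224915  0.29294571  0.015     ]]
```

View pics/c0.png

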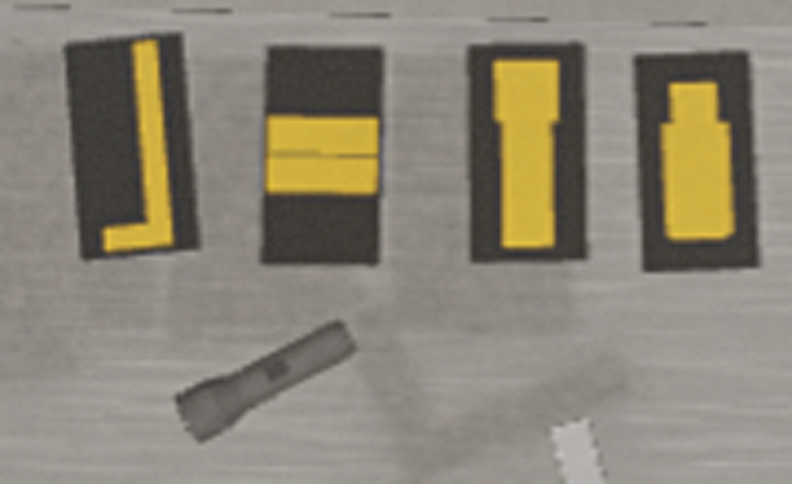

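View pics/c1.png

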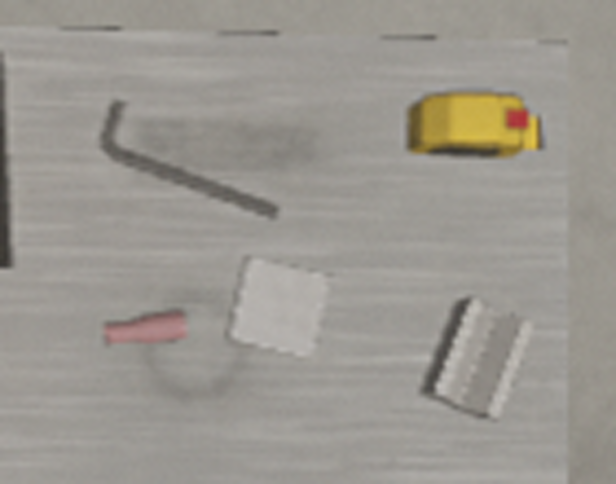

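```bash
python3 - <<'E'
from h import *
def o(c,x0,y0=180): return (np.array(c,float)+.5)/4.4-.5+[x0,y0]
A=lambda v:round(float(np.arctan2(v[1],v[0])),3)
pads=dict(key=[(65,44),(183,34),(200,249),(82,261)],vb=[(267,47),(384,46),(379,265),(261,263)],lamp=[(470,45),(584,43),(588,260),(471,262)],tape=[(635,56),(748,51),(760,265),(643,271)])
for k,c in pads.items():
    X=w("top",o(c,170),.005)[:,:2]; 
    y=(X[2]+X[3]-X[0]-X[1])/2; x=(X[0]+X[3]-X[1]-X[2])/2
    print(k,"c",X.mean(0).round(4),"len",np.linalg.norm(x).round(4),np.linalg.norm(y).round(4),"yaw y",A(y),"yaw x+90",A([-x[1],x[0]]))
kx=w("top",o([(110,148),(118,103),(275,210)],340),.008)[:,:2]; print("key",kx,A(kx[0]-kx[2]),A(kx[1]-kx[0]))
y=(kx[0]-kx[2]);y/=np.linalg.norm(y);x=np.array([y[1],-y[0]]); print(" len",np.linalg.norm(kx[0]-kx[2]),np.linalg.norm(kx[0]-kx[1]))
l=w("top",o([(190,421),(347,336)],170),.015)[:,:2];print("lamp",l,l.mean(0),np.linalg.norm(l[1]-l[0]),A(l[1]-l[0]))
v=w("top",o([(474,300),(531,323),(495,418),(437,390)],340),.034)[:,:2];print("vb",v.mean(0),np.linalg.norm(np.diff(v,axis=0),axis=1),A(v[0]-v[3]),A(v[1]-v[2]))
t=w("top",o([(410,125),(541,132)],340),[.03,.005])[:,:2];print("tape",t,A(t[0]-t[1]))
c=w("top",o([(280,307),(145,327)],340),[.009,.008]);print(c)
E
```

```text
key c [0.4674 0.3786] len 0.0695 0.1286 yaw y -3.017 yaw x+90 -3.021
vb c [0.4655 0.2667] len 0.069 0.129 yaw y -3.128 yaw x+90 -3.119
lamp c [0.4703 0.146 ] len 0.068 0.1289 yaw y -3.1 yaw x+90 -3.097
tape c [0.4681 0.0467] len 0.068 0.1277 yaw y -3.072 yaw x+90 -3.067
key [[ 0.47754734 -0.04845255]
 [ 0.50450743 -0.05276016]
 [ 0.44334855 -0.14677602]] 1.236 -0.158
 len 0.10410121156073451 0.027302048153830177
lamp [[0.30762144 0.33557376]
 [0.35890003 0.24700703]] [0.33326073 0.2912904 ] 0.10234041077749355 -1.046
vb [ 0.35831962 -0.26379695] [0.03557152 0.05898903 0.03705277] -0.388 -0.363
tape [[ 0.49287249 -0.22107995]
 [ 0.49475596 -0.30684129]] 1.593
[[ 0.38601995 -0.15010539  0.009     ]
 [ 0.37234823 -0.07079466  0.008     ]]
```

```bash
python3 -m pendant '33 35.5 4 0;33 35.5 4 0;33 35.5 4 0;33 35.5 4 0;33 35.5 4 0;33 35.5 4 0;34 35.5 4 0;0 0 0 0.15;0 0 0 0.15;0 0 0 0.15;0 0 0 0.15;0 0 0 0.147;0 0 0 0;0 0 0 0'
python3 - <<'E'
from h import *
s=robot.observe(); print(s["joint_positions"].round(3))
im=vision.snapshot("wrist"); cv2.imwrite("pics/w1.png",im[:,:,::-1])
E
```

```text
t: 1.9
eef_pos: [0.3327, 0.2911, 0.2032]
eef_rot: [[0.502, -0.865, -0.0], [-0.865, -0.502, -0.0], [0.0, 0.0, -1.0]]
ft_force: [-0.6, 0.5, -0.0]
finger_gap: 0.0854
[ 1.089  0.095 -0.459 -0.    -1.017 -0.562]
```

View pics/w1.png

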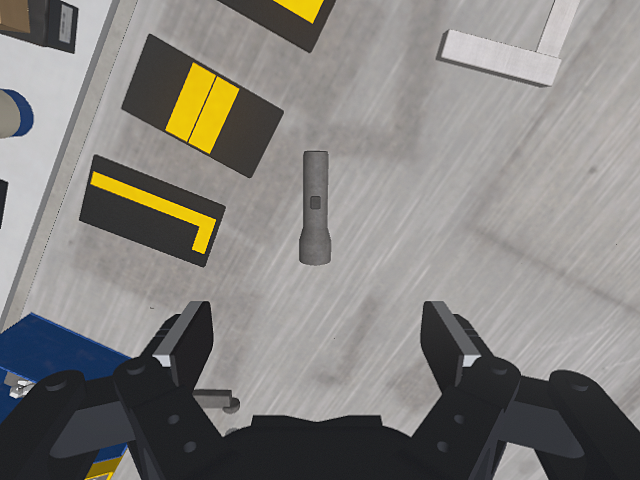

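```bash
python3 - <<'E'
from h import *
A=lambda v:round(float(np.arctan2(v[1],v[0])),3)
q=w("wrist",[(315,151),(315,265)],[.015,.015])[:,:2]; print(q,q.mean(0),A(q[0]-q[1]),np.linalg.norm(q[0]-q[1]))
P=w("wrist",[(93,154),(225,205),(205,267),(79,219)],.005)[:,:2];print("key pad",P.mean(0),A(P[1]-P[0]))
P=w("wrist",[(149,34),(284,111),(251,178),(121,107)],.005)[:,:2];print("vb pad",P.mean(0),A(P[1]-P[0]))
E
```

```text
[[0.35923564 0.24865222]
 [0.3040696  0.34413321]] [0.33165262 0.29639271] -1.047 0.11027198640714811
key pad [0.46736846 0.37996078] -3.004
vb pad [0.46396467 0.26820514] -3.12
```

```bash
python3 -m pendant '0 0 50 0;0 0 50 0;0 0 45 0;0 0 35 0;0 0 19 0;0 0 0 0;0 0 0 0' 0
python3 -m pendant '0 0 0 0;0 0 0 0;0 0 0 0;0 0 0 0;0 0 0 0;0 0 0 0' 1 40
```

```text
t: 2.82
eef_pos: [0.3332, 0.2919, 0.005]
eef_rot: [[0.501, -0.865, 0.001], [-0.865, -0.501, 0.001], [-0.001, -0.001, -1.0]]
ft_force: [-0.7, -0.4, -0.2]
finger_gap: 0.0856
t: 3.58
eef_pos: [0.333, 0.2915, 0.0048]
eef_rot: [[0.501, -0.866, 0.0], [-0.866, -0.501, 0.001], [-0.0, -0.001, -1.0]]
ft_force: [-1.7, -1.0, 5.5]
finger_gap: 0.0225
```

```bash
python3 -m pendant '0 0 -45 0;0 0 -45 0;48.4 -11 0 0;48.4 -11 0 0;48.4 -11 0 0;48.4 -11 0 0;0 0 0 0.186;0 0 0 0.186;0 0 0 0.186;0 0 0 0.186;0 0 0 0.186;0 0 0 0.186;0 0 0 0.186;0 0 0 0.186;0 0 0 0.186;0 0 0 0.186;0 0 0 0.186;0 0 0 0;0 0 0 0'
python3 - <<'E'
from h import *
s=robot.observe(); print(s["joint_positions"].round(3))
im=vision.snapshot("wrist"); cv2.imwrite("pics/w2.png",im[:,:,::-1])
E
```

```text
t: 5.95
eef_pos: [0.4675, 0.1454, 0.094]
eef_rot: [[-0.999, -0.051, -0.001], [-0.051, 0.999, -0.0], [0.001, -0.0, -1.0]]
ft_force: [-0.6, -0.0, -1.1]
finger_gap: 0.0221
[ 0.634  0.312 -0.502 -0.    -0.758 -2.153]
```

View pics/w2.png

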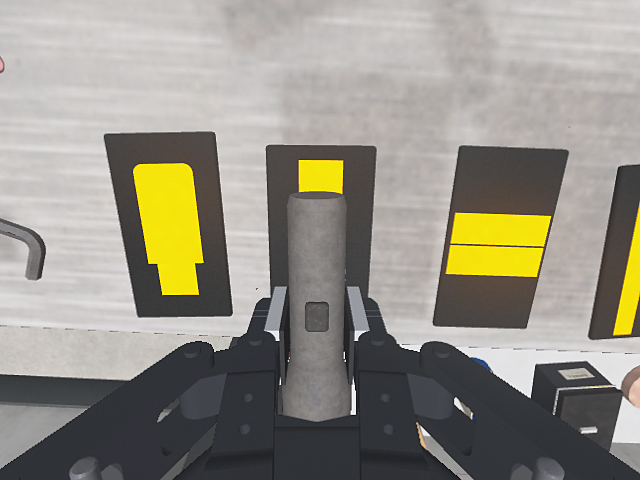

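```bash
python3 -m pendant '0 0 40 0;0 0 30 0;0 0 13.5 0;0 0 0 0;0 0 0 0'
python3 -m pendant '0 0 0 0;0 0 0 0;0 0 0 0;0 0 0 0' 0.3
python3 -m pendant '0 0 -30 0;0 0 -60 0;0 0 -60 0;0 0 0 0'
python3 - <<'E'
from h import *
im=vision.snapshot("wrist"); cv2.imwrite("pics/w3.png",im[:,:,::-1])
E
```

```text
t: 6.62
eef_pos: [0.4683, 0.1459, 0.0113]
eef_rot: [[-0.999, -0.049, 0.001], [-0.049, 0.999, 0.001], [-0.001, 0.001, -1.0]]
ft_force: [0.4, -0.3, -0.9]
finger_gap: 0.022
t: 7.12
eef_pos: [0.4678, 0.1456, 0.0109]
eef_rot: [[-0.999, -0.049, 0.0], [-0.049, 0.999, 0.0], [-0.0, 0.0, -1.0]]
ft_force: [-0.2, -1.1, -0.5]
finger_gap: 0.0597
t: 7.62
eef_pos: [0.4706, 0.1473, 0.166]
eef_rot: [[-0.999, -0.05, 0.01], [-0.05, 0.999, 0.006], [-0.011, 0.006, -1.0]]
ft_force: [-0.2, 0.2, 0.2]
finger_gap: 0.0599
```

View pics/w3.png

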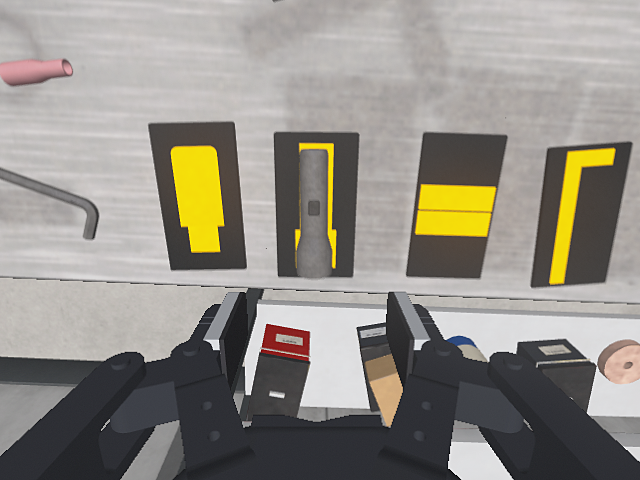

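```bash
python3 -m pendant '4 -58.4 0 0;4 -58.4 0 0;4 -58.4 0 0;4 -58.4 0 0;0 0 0 -0.17;0 0 0 -0.17;0 0 0 -0.17;0 0 0 -0.17;0 0 0 -0.17;0 0 0 -0.17;0 0 0 -0.166;0 0 0 0;0 0 0 0'
python3 - <<'E'
from h import *
s=robot.observe(); print(s["joint_positions"].round(3))
im=vision.snapshot("wrist"); cv2.imwrite("pics/w4.png",im[:,:,::-1])
E
```

```text
t: 9.3
eef_pos: [0.4627, -0.0886, 0.1599]
eef_rot: [[-0.332, -0.943, -0.002], [-0.943, 0.332, -0.0], [0.001, 0.002, -1.0]]
ft_force: [-0.6, -0.5, -0.3]
finger_gap: 0.0594
[ 0.157  0.195 -0.461 -0.    -0.917 -0.495]
```

View pics/w4.png

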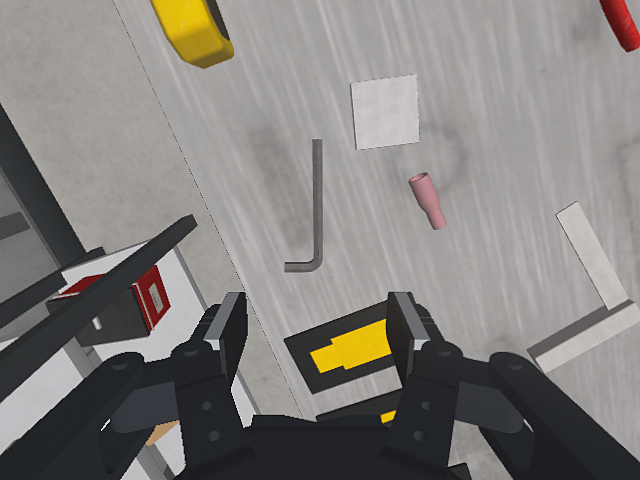

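```bash
python3 - <<'E'
from h import *
s=robot.observe()
A=lambda v:round(float(np.arctan2(v[1],v[0])),3)
q=w("wrist",[(317.3,139),(318,267),(285,267.5)],.008)[:,:2];print(q,A(q[1]-q[0]),np.linalg.norm(q[1]-q[0]),np.linalg.norm(q[1]-q[2]))
y=(q[1]-q[0]);y/=np.linalg.norm(y)
g=q[0]+.062*y; print("g",g,"tool d",s["eef_rot"][:2,:2].T@(g-s["eef_pos"][:2])*1000)
P=w("wrist",[(350,84),(416,75),(419,142),(357,150)],.009)[:,:2];print("coupon",P.mean(0))
P=w("wrist",[(419,176),(437,226)],.008)[:,:2];print("cup",P.mean(0))
E
```

```text
[[ 0.44109119 -0.14695446]
 [ 0.47677165 -0.04347727]
 [ 0.50442374 -0.05271338]] 1.239 0.10945603355388736 0.029153796942494307
g [ 0.46130194 -0.0883411 ] tool d [0.2866572  1.49199793]
coupon [ 0.3850779  -0.14746852]
cup [ 0.37057414 -0.06862116]
```

```bash
python3 -m pendant '0 1.5 50 0;0 0 45 0;0 0 35 0;0 0 20 0;0 0 5 0;0 0 0 0;0 0 0 0'
python3 -m pendant '0 0 0 0;0 0 0 0;0 0 0 0;0 0 0 0;0 0 0 0' 1 40
```

```text
t: 10.22
eef_pos: [0.4626, -0.0879, 0.0067]
eef_rot: [[-0.33, -0.944, 0.002], [-0.944, 0.33, 0.0], [-0.001, -0.002, -1.0]]
ft_force: [-0.3, -0.5, -0.6]
finger_gap: 0.0596
t: 10.85
eef_pos: [0.462, -0.088, 0.0062]
eef_rot: [[-0.33, -0.944, 0.001], [-0.944, 0.33, -0.0], [-0.0, -0.0, -1.0]]
ft_force: [-0.7, 0.5, 6.5]
finger_gap: 0.0061
```

```bash
python3 -m pendant '0 0 -30 0;0 0 -60 0;-53.6 18.5 0 0;-53.6 18.5 0 0;-53.6 18.5 0 0;-53.6 18.5 0 0;-53.6 18.5 0 0;-53.6 18.5 0 0;-53.6 18.5 0 0;-53.8 18.2 0 0'
python3 -m pendant '0 0 0 -0.185;0 0 0 -0.185;0 0 0 -0.185;0 0 0 -0.185;0 0 0 -0.185;0 0 0 -0.185;0 0 0 -0.185;0 0 0 -0.185;0 0 0 -0.185;0 0 0 -0.185;0 0 0 -0.185;0 0 0 0;0 0 0 0'
python3 - <<'E'
from h import *
s=robot.observe(); print(s["joint_positions"].round(3))
im=vision.snapshot("wrist"); cv2.imwrite("pics/w5.png",im[:,:,::-1])
E
```

```text
t: 12.1
eef_pos: [0.4632, 0.3673, 0.0952]
eef_rot: [[-0.33, -0.944, -0.001], [-0.944, 0.33, -0.001], [0.001, 0.0, -1.0]]
ft_force: [0.9, 0.3, 0.2]
finger_gap: 0.006
t: 13.72
eef_pos: [0.4636, 0.3655, 0.0954]
eef_rot: [[0.992, 0.125, -0.0], [0.125, -0.992, -0.0], [-0.001, 0.0, -1.0]]
ft_force: [0.6, -0.3, 0.1]
finger_gap: 0.0059
[ 0.942  0.456 -0.254 -0.    -0.862  0.755]
```

View pics/w5.png

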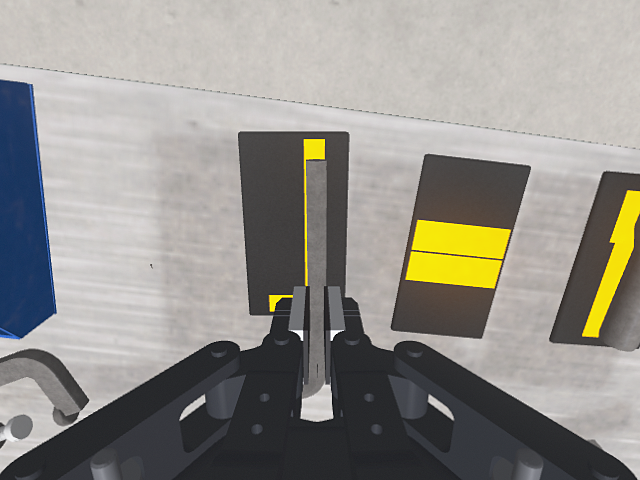

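```bash
python3 -m pendant '0 0 40 0;0 0 30 0;0 0 14 0;0 0 0 0;0 0 0 0;0 0 0 0'
python3 -m pendant '0 0 0 0;0 0 0 0;0 0 0 0;0 0 0 0' 0.5
python3 -m pendant '0 0 -30 0;0 0 -60 0;0 0 -60 0;0 0 0 0;0 0 0 0'
python3 - <<'E'
from h import *
im=vision.snapshot("wrist"); cv2.imwrite("pics/w6.png",im[:,:,::-1])
E
```

```text
t: 14.52
eef_pos: [0.464, 0.366, 0.0124]
eef_rot: [[0.992, 0.128, 0.001], [0.128, -0.992, 0.001], [0.001, -0.001, -1.0]]
ft_force: [-0.6, 0.3, -0.7]
finger_gap: 0.0062
t: 15.02
eef_pos: [0.4638, 0.3657, 0.0118]
eef_rot: [[0.992, 0.128, 0.0], [0.128, -0.992, -0.0], [0.0, 0.0, -1.0]]
ft_force: [0.2, -0.3, 0.5]
finger_gap: 0.0424
t: 15.65
eef_pos: [0.4633, 0.3654, 0.1617]
eef_rot: [[0.992, 0.127, -0.001], [0.127, -0.992, 0.0], [-0.001, -0.0, -1.0]]
ft_force: [0.4, -0.3, 0.3]
finger_gap: 0.043
```

View pics/w6.png

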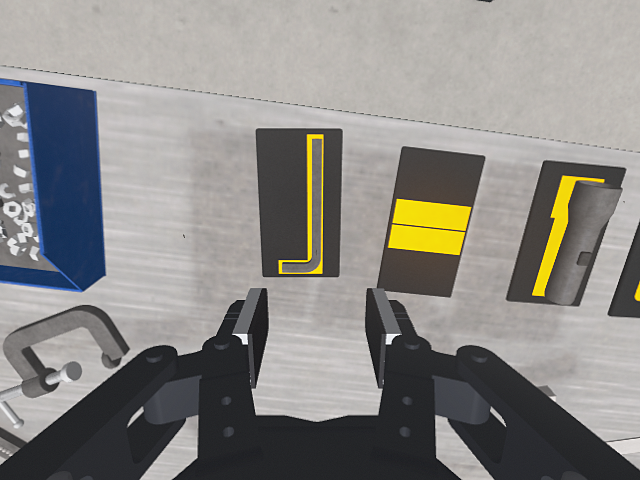

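```bash
python3 -m pendant '-16.9 55.3 0 0;-16.9 55.3 0 0;-16.9 55.3 0 0;-16.9 55.3 0 0;-16.9 55.3 0 0;-16.9 55.3 0 0;-16.9 55.3 0 0;-16.9 55.3 0 0;-16.9 55.3 0 0;-16.9 55.3 0 0;-16.9 55.3 0 0;0 0 0 0.168;0 0 0 0.168;0 0 0 0.168;0 0 0 0;0 0 0 0' 0
python3 - <<'E'
from h import *
s=robot.observe(); print(s["joint_positions"].round(3))
im=vision.snapshot("wrist"); cv2.imwrite("pics/w7.png",im[:,:,::-1])
E
```

```text
t: 17.7
eef_pos: [0.3568, -0.2612, 0.161]
eef_rot: [[0.931, -0.365, -0.002], [-0.365, -0.931, 0.001], [-0.002, 0.0, -1.0]]
ft_force: [-0.4, -0.5, -0.2]
finger_gap: 0.0851
[-0.262  0.145 -0.522 -0.    -0.906  1.46 ]
```

View pics/w7.png

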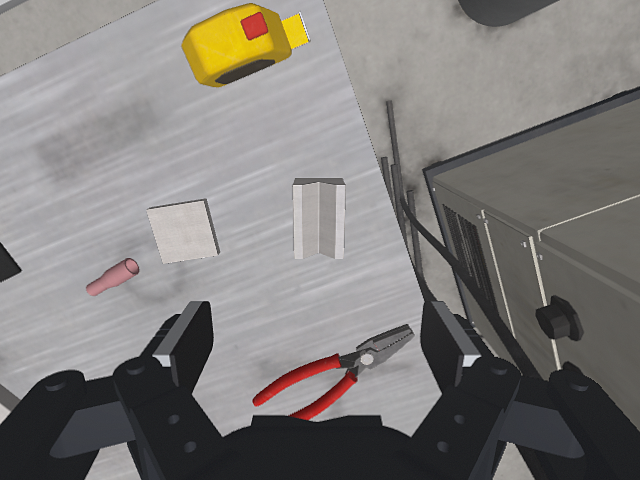

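```bash
python3 - <<'E'
from h import *
s=robot.observe()
A=lambda v:round(float(np.arctan2(v[1],v[0])),3)
q=w("wrist",[(293,185),(345,185),(344,258),(294,258)],.034)[:,:2];g=q.mean(0);print(g,np.linalg.norm(np.diff(q,axis=0),axis=1),A(q[0]-q[3]),A(q[1]-q[2]))
print("tool d",s["eef_rot"][:2,:2].T@(g-s["eef_pos"][:2])*1000)
E
```

```text
[ 0.35719786 -0.26279968] [0.03910026 0.05890997 0.04009239] -0.38 -0.364
tool d [0.84501733 1.35280926]
```

```bash
python3 -m pendant '1 1.3 50 0;0 0 45 0;0 0 35 0;0 0 20 0;0 0 5 0;0 0 0 0;0 0 0 0' 0.15
python3 -m pendant '0 0 0 0;0 0 0 0;0 0 0 0;0 0 0 0;0 0 0 0' 1 80
```

```text
t: 18.62
eef_pos: [0.3584, -0.2632, 0.0077]
eef_rot: [[0.93, -0.367, 0.002], [-0.367, -0.93, -0.001], [0.002, -0.0, -1.0]]
ft_force: [0.3, 0.0, -0.3]
finger_gap: 0.0726
t: 19.25
eef_pos: [0.358, -0.2632, 0.0077]
eef_rot: [[0.93, -0.367, 0.001], [-0.367, -0.93, -0.001], [0.001, 0.0, -1.0]]
ft_force: [-1.6, 1.1, 6.2]
finger_gap: 0.0385
```

```bash
python3 -m pendant '0 0 -40 0;0 0 -60 0;-9.6 -53.3 0 0;-9.6 -53.3 0 0;-9.6 -53.3 0 0;-9.6 -53.3 0 0;-9.6 -53.3 0 0;-9.6 -53.3 0 0;-9.6 -53.3 0 0;-9.6 -53.3 0 0;-9.6 -53.3 0 0;-9.6 -53 0 0;0 0 0 0.169;0 0 0 0.169;0 0 0 0.169;0 0 0 0.169;0 0 0 0.169;0 0 0 0.169;0 0 0 0.167;0 0 0 0'
python3 -m pendant '0 0 0 0;0 0 0 0'
python3 - <<'E'
from h import *
s=robot.observe(); print(s["joint_positions"].round(3))
im=vision.snapshot("wrist"); cv2.imwrite("pics/w8.png",im[:,:,::-1])
E
```

```text
t: 21.75
eef_pos: [0.4629, 0.267, 0.1058]
eef_rot: [[0.015, -1.0, -0.002], [-1.0, -0.015, -0.001], [0.001, 0.002, -1.0]]
ft_force: [0.4, -0.0, -5.5]
finger_gap: 0.0388
t: 22.0
eef_pos: [0.4636, 0.2676, 0.1066]
eef_rot: [[0.015, -1.0, -0.0], [-1.0, -0.015, -0.0], [0.0, 0.0, -1.0]]
ft_force: [-0.4, 0.0, -4.6]
finger_gap: 0.0385
[ 0.827  0.362 -0.379 -0.    -0.831 -0.811]
```

View pics/w8.png

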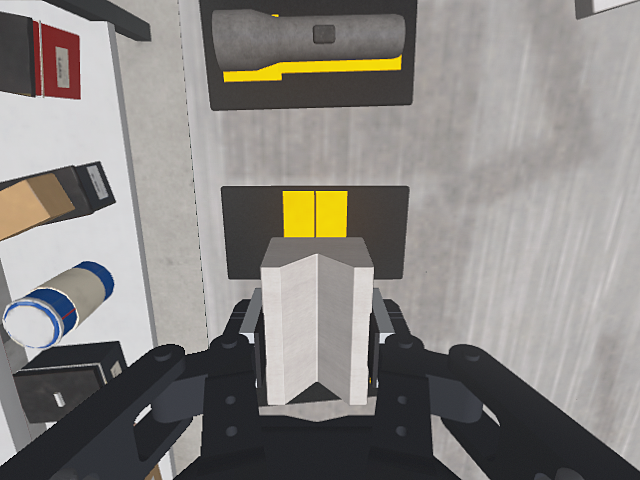

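```bash
python3 -m pendant '0 0 45 0;0 0 30 0;0 0 18 0;0 0 0 0;0 0 0 0;0 0 0 0'
python3 -m pendant '0 0 0 0;0 0 0 0;0 0 0 0;0 0 0 0' 0.2
python3 -m pendant '0 0 -30 0;0 0 -60 0;0 0 -60 0;0 0 0 0;0 0 0 0'
python3 - <<'E'
from h import *
im=vision.snapshot("wrist"); cv2.imwrite("pics/w9.png",im[:,:,::-1])
E
```

```text
t: 22.8
eef_pos: [0.464, 0.2679, 0.0141]
eef_rot: [[0.014, -1.0, 0.0], [-1.0, -0.014, 0.001], [-0.001, -0.0, -1.0]]
ft_force: [0.7, 0.3, -4.4]
finger_gap: 0.0388
t: 23.3
eef_pos: [0.464, 0.2679, 0.0141]
eef_rot: [[0.014, -1.0, 0.0], [-1.0, -0.014, 0.0], [-0.0, -0.0, -1.0]]
ft_force: [0.3, -0.0, 0.6]
finger_gap: 0.0683
t: 23.92
eef_pos: [0.4633, 0.2675, 0.1635]
eef_rot: [[0.014, -1.0, -0.001], [-1.0, -0.014, 0.0], [-0.0, 0.001, -1.0]]
ft_force: [0.5, 0.0, -0.7]
finger_gap: 0.0683
```

View pics/w9.png

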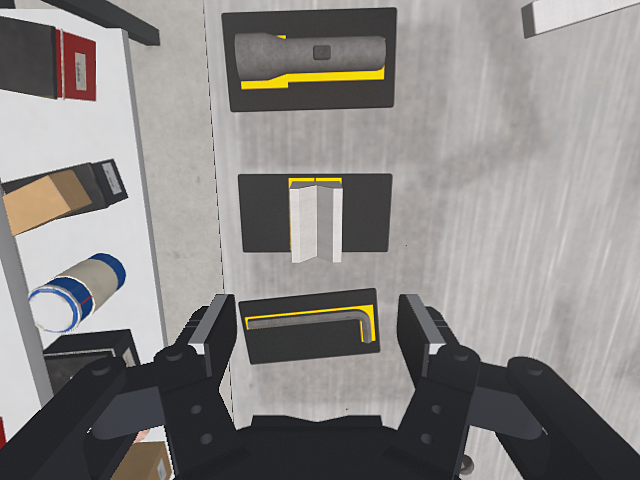

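```bash
python3 -m pendant '58.3 -2.6 -4.4 0;58.3 -2.6 -4.4 0;58.3 -2.6 -4.4 0;58.3 -2.6 -4.4 0;58.3 -2.6 -4.4 0;58.3 -2.6 -4.4 0;58.3 -2.6 -4.4 0;58.3 -2.6 -4.4 0;58.3 -2.6 -4.4 0;0 0 0 0;0 0 0 0;0 0 0 0' 0
python3 - <<'E'
from h import *
s=robot.observe(); print(s["joint_positions"].round(3))
im=vision.snapshot("wrist"); cv2.imwrite("pics/w10.png",im[:,:,::-1])
E
```

```text
t: 25.48
eef_pos: [0.4943, -0.2554, 0.2026]
eef_rot: [[0.016, -1.0, -0.002], [-1.0, -0.016, 0.001], [-0.001, 0.002, -1.0]]
ft_force: [0.7, 0.2, 0.0]
finger_gap: 0.0855
[-0.186  0.292 -0.205 -0.    -1.075  0.201]
```

View pics/w10.png

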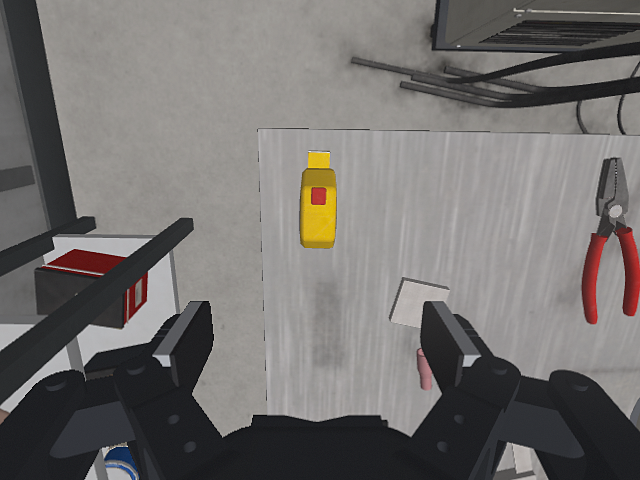

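```bash
python3 - <<'E'
import cv2
im=cv2.imread("pics/w10.png")[140:260,270:370]
cv2.imwrite("pics/c10.png",cv2.resize(im,None,fx=5,fy=5,interpolation=cv2.INTER_CUBIC))
E
```

```text
(no output)
```

View pics/c10.png

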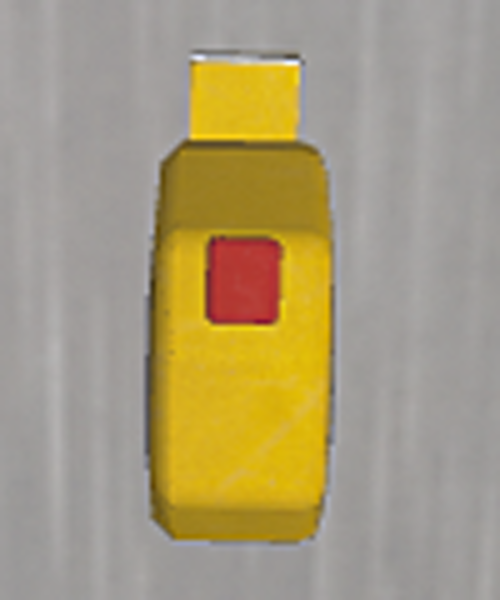

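```bash
python3 - <<'E'
from h import *
s=robot.observe()
A=lambda v:round(float(np.arctan2(v[1],v[0])),3)
o=lambda c:(np.array(c,float)+.5)/5-.5+[270,140]
q=w("wrist",o([(245,52),(247,230),(241,505),(239,540)]),[.008,.056,.056,.03])[:,:2];print(q)
print(A(q[2]-q[1]),A(q[3]-q[0]),np.linalg.norm(q[3]-q[0]))
y=np.array([np.cos(1.59),np.sin(1.59)])
for n in (q[0]+.05*y,):
  print("tool d",n,s["eef_rot"][:2,:2].T@(n-s["eef_pos"][:2])*1000, A(-s["eef_rot"][:2,0]))
E
```

```text
[[ 0.49314631 -0.30543224]
 [ 0.49271832 -0.28125221]
 [ 0.49290713 -0.23435071]
 [ 0.49290248 -0.21863552]]
1.567 1.574 0.08679706426461786
tool d [ 0.49218618 -0.25544146] [0.13473521 2.32530777] 1.587
```

```bash
python3 -m pendant '0 1.5 50 0;0 0 50 0;0 0 45 0;0 0 30 0;0 0 13 0;0 0 0 0;0 0 0 0' 0.1
python3 -m pendant '0 0 0 0;0 0 0 0;0 0 0 0;0 0 0 0;0 0 0 0;0 0 0 0' 1 60
```

```text
t: 26.4
eef_pos: [0.4943, -0.2566, 0.0169]
eef_rot: [[0.015, -1.0, 0.003], [-1.0, -0.015, -0.001], [0.001, -0.003, -1.0]]
ft_force: [-0.3, -0.3, 0.1]
finger_gap: 0.0772
t: 27.15
eef_pos: [0.4935, -0.2568, 0.0162]
eef_rot: [[0.014, -1.0, 0.001], [-1.0, -0.014, -0.0], [0.0, -0.001, -1.0]]
ft_force: [-0.8, 0.5, 5.3]
finger_gap: 0.0305
```

```bash
python3 -m pendant '0 0 -40 0;0 0 -60 0;-50.6 4.4 0 0;-50.6 4.4 0 0;-50.6 4.4 0 0;-50.6 4.5 0 0;-50.6 4.5 0 0;-50.6 4.5 0 0;0 0 0 -0.181;0 0 0 -0.181;0 0 0 -0.181;0 0 0 -0.181;0 0 0 -0.181;0 0 0 -0.181;0 0 0 -0.181;0 0 0 -0.181;0 0 0 -0.18;0 0 0 0;0 0 0 0'
python3 - <<'E'
from h import *
s=robot.observe(); print(s["joint_positions"].round(3))
im=vision.snapshot("wrist"); cv2.imwrite("pics/w11.png",im[:,:,::-1])
E
```

```text
t: 29.52
eef_pos: [0.4617, 0.0465, 0.115]
eef_rot: [[0.998, 0.068, -0.001], [0.068, -0.998, -0.0], [-0.001, 0.0, -1.0]]
ft_force: [-0.8, -0.4, -3.0]
finger_gap: 0.0302
[ 0.452  0.243 -0.536 -0.    -0.793  1.188]
```

View pics/w11.png

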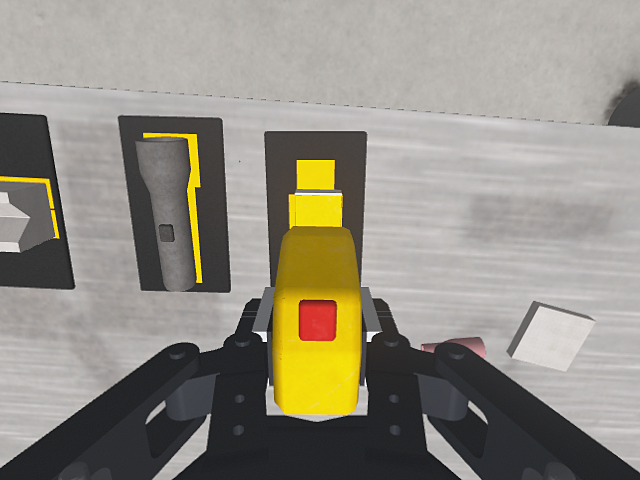

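Tape is held level, hook toward the tongue. Descending 0.115 → 0.0215.

```bash
python3 -m pendant '0 0 45 0;0 0 30 0;0 0 18 0;0 0 0 0;0 0 0 0;0 0 0 0'
python3 -m pendant '0 0 0 0;0 0 0 0;0 0 0 0;0 0 0 0' 0.3
python3 -m pendant '0 0 -30 0;0 0 -60 0;0 0 -60 0;0 0 -40 0;0 0 0 0;0 0 0 0'
python3 - <<'E'
from h import *
im=vision.snapshot("wrist"); cv2.imwrite("pics/w12.png",im[:,:,::-1])
E
```

```text
t: 30.32
eef_pos: [0.4624, 0.0468, 0.0227]
eef_rot: [[0.997, 0.071, 0.001], [0.071, -0.997, 0.0], [0.001, -0.0, -1.0]]
ft_force: [-0.3, 0.1, -2.9]
finger_gap: 0.0301
t: 30.82
eef_pos: [0.4622, 0.0467, 0.0225]
eef_rot: [[0.997, 0.071, 0.0], [0.071, -0.997, 0.0], [0.0, -0.0, -1.0]]
ft_force: [-0.0, -0.4, 0.1]
finger_gap: 0.0596
t: 31.58
eef_pos: [0.4613, 0.0465, 0.2117]
eef_rot: [[0.997, 0.071, -0.001], [0.071, -0.997, 0.0], [-0.001, -0.0, -1.0]]
ft_force: [-0.2, 0.2, -0.5]
finger_gap: 0.0602
```

View pics/w12.png

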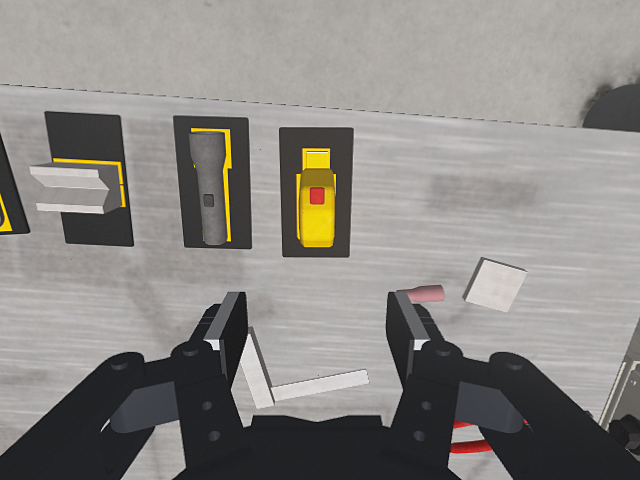

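```bash
python3 -m pendant '-20 50 0 0;-20 50 0 0;-10 50 0 0;0 50 0 0;0 0 0 0;0 0 0 0'
python3 - <<'E'
from h import *
a=vision.snapshot("top")[170:290,170:350,::-1]; b=vision.snapshot("side")[150:290,230:400,::-1]
cv2.imwrite("pics/t13.png",cv2.resize(a,None,fx=4.4,fy=4.4,interpolation=2)); cv2.imwrite("pics/s13.png",cv2.resize(b,None,fx=4.2,fy=4.2,interpolation=2))
# predicted on-image outlines at measured pads are compared by eye
E
```

```text
t: 32.38
eef_pos: [0.4258, -0.1564, 0.2111]
eef_rot: [[0.998, 0.07, -0.003], [0.07, -0.998, 0.0], [-0.003, -0.001, -1.0]]
ft_force: [0.0, 1.0, 0.5]
finger_gap: 0.0596
```

View pics/t13.png

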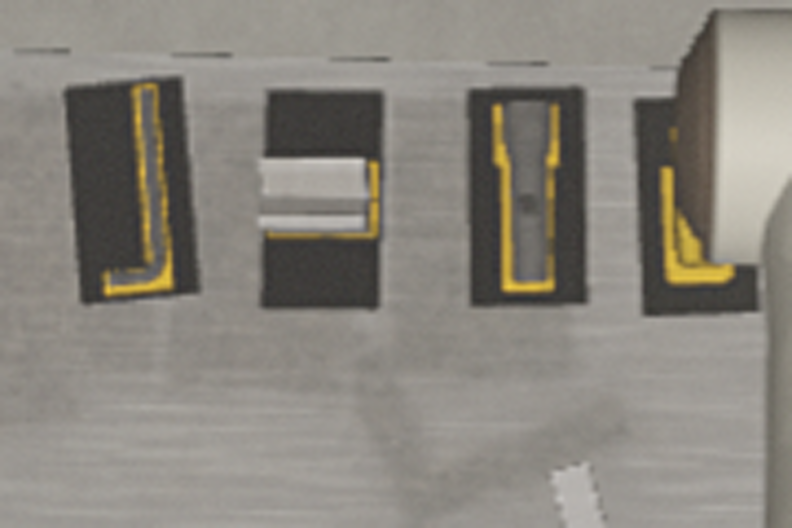

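View pics/s13.png

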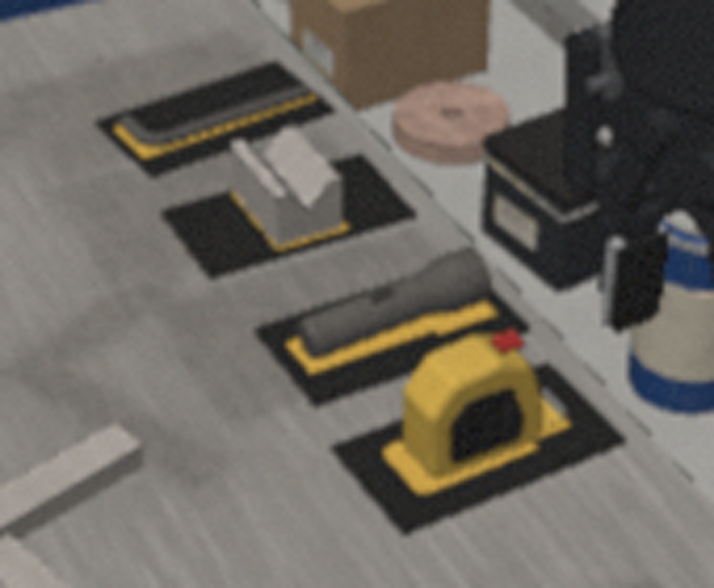

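```bash
python3 -c "
from cell import robot,order
print(robot.observe()['ft_force'],robot.observe()['t']); order.hand_in()"
```

```text
[-0.40566645  0.36002656  0.35949562] 32.475
the job is handed in; nothing more can be done
```

The lamp, hex key, V block and tape measure are each on their own pad, turned to match their silhouettes. I handed the job in at about 32.5 s.

- **Placement:** The last top and side pictures show all four tools lying inside their yellow outlines, right end first, with only an even yellow rim showing. In the top picture the arm partly hid the tape, so I checked it in the wrist and side pictures. By eye, offsets are within a few millimetres. I did not measure the final poses numerically.
- **Robot:** The gripper was open and clear at about 0.21 m when I handed in, with wrist force near zero.
- **Coupon and gas cup:** I did not re-measure them at the end. The robot never went down near them, and they were in the last wrist picture lying apart on the bench as before.
- **Disagreements:** Two length readings came out about 5 to 6 mm over the given sizes. The lamp read 110 mm against 104 mm, and the tape 87 mm against 82 mm. I put this down to guessing the edge heights and kept the positions from the clearer ends.

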